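# Load a circuit board and index it over the preheater

## Task

Get this board ready for preheating: take it from the foam block and lay it, parts up and either way round, flat on the two ledges of the board carrier in the open middle of the slide - lay it down, don't drop it. Then slide the carrier along its rail to the stop over the preheater (not the fan), so that it clicks into the detent there, and let go. Do not disturb the parts tray, flux bottle, solder spool or screwdriver.

Things in the scene. Friction and masses are not known exactly. Their poses are not given: they have to be found in the camera images.
- board: Loose green circuit board 64 (x) x 100 (y) x 3 mm, 0.1 kg, flat on the foam block. Origin: centre of its underside, z up. Mid-board a finned heat sink 30 (x) x 36 (y), top 23 mm over the underside; +y end: terminal block 13 mm high; -y end: two capacitors 15 mm high. Grip it across its long edges (64 mm apart at x = -32, +32; free of parts) or by the heat sink, 30 mm across x.
- foam: Fixed black foam block, 40 (x) x 85 (y) x 22 mm high, on the bench beyond the left or the right end of the slide; origin under its centre. The board lies on it roughly centred and aligned, its long edges standing some 12 mm clear of the foam on both sides.
- rig: Fixed slide: base plate 240 (x) x 550 (y) x 8 mm, an end block at each end (inner faces at y = -250, +250 mm, 92 mm high), two shafts along y. Origin on the bench under its middle, y = rail direction. Stations at y = -150, 0, +150 mm: middle bay open, preheater in one outer bay, fan in the other. Dark index bar with a 10 mm slot per station along the far side, x = 112 to 126 mm.
- carrier (a joint): Carrier position along the rail (m, grows to the rig's +y): 0 middle station, -0.15 and +0.15 outer stations, end stops at -0.18, +0.18. Starts anywhere within 35 mm of 0. Friction about 1 N. A sprung ball on the carrier drops into the index bar's slot at each station: left within 3 mm of a station it is drawn in and centred; pushing it out, or on past a slot, takes about 7 N (more if fast).
- carrier_seat (a point): Centre of the board seat at ledge-top level, 84 mm over the bench; axes parallel to the rig's. A ledge 8 mm wide, 80 mm long in x, runs at y = 45 to 53 mm on either side, with a back stop at |y| = 53 mm (6 mm high) and end lugs with inner faces at |x| = 35 mm (5 mm high): the board lies between, long side along y, 3 mm play all round, its origin at this point.
- plunger: Steel ball, 14 mm, of the carrier's sprung detent plunger, at the far (+x) edge of the carrier frame; origin at its centre, 105 mm from the seat centre. The frame is 190 (x) x 130 (y) mm, top 90 mm over the bench, round a window open from x = -72 to +72 and y = -45 to +45 mm of the seat; in the middle bay nothing lies under the window above 8 mm over the bench.
- carrier_knob (a point): Middle of the black push knob on the carrier's near side bar: a plain upright cylinder 22 mm in diameter, its grip surface from 14 mm below this point to 12 mm above it; the flat bar it stands on is 22 mm below this point and 20 mm wide. 85 mm from the seat centre towards -x of the rig.
- preheater_top (a point): Centre of the top of the preheater, a grey box 120 x 120 x 50 mm with a square black heating plate with dark bars in a steel rim, fixed in one of the outer bays (top 58 mm over the bench, 26 mm below the ledges when the carrier is over it). The carrier's station there lies straight above this point.
- fan: The cooling fan, a black square fan 120 x 120 x 50 mm with blades and a round wire guard, fixed in the other outer bay; origin under its centre.
- tray: Bystander: grey plastic parts tray, 80 x 110 x 28, four compartments, standing on the bench at the other end of the slide from the foam block; origin under its centre (mm).
- flux_bottle: Bystander: white plastic flux bottle, 42 in diameter, 115 tall, standing on the bench beyond the slide; origin under its centre (mm).
- solder_spool: Bystander: spool of solder wire standing on its flange, 60 in diameter, 44 tall, on the bench beyond the slide; origin under its centre (mm).
- screwdriver: Bystander: small black screwdriver, 160 long and 26 thick at the handle, lying beyond the slide; origin under its middle, x axis towards the tip (mm).
Things that resemble listed ones, but are neither listed nor needed, are in the scene too. What is shaped like the board but blue is not meant.

How it is judged (in metres and radians):
On the way:
1. the board lies released on the carrier's two ledges while the carrier is still in the middle bay (x of board in the frame of carrier_seat between -0.005 and 0.005 m and y of board in the frame of carrier_seat between -0.005 and 0.005 m and z of board in the frame of carrier_seat between -0.0025 and 0.0025 m and angle between the y axis of board and the y axis of carrier_seat, either way round below 0.12 rad and angle between board's own z axis and vertical below 0.05 rad and contact force between the fingers and board below 0.1 N and horizontal distance between carrier_seat and preheater_top above 0.09 m and horizontal distance between carrier_seat and fan above 0.09 m), for 0.2 s.
At the end, for the whole second after the job is handed in: Carrier at rest in the detent over the preheater (centres within 3 mm from above); board released, at rest on both ledges, parts up: origin within 5 mm sideways and 2.5 mm in height of the seat point, long side within 0.12 rad of the rail, tilt under 0.05 rad (x of board in the frame of carrier_seat between -0.005 and 0.005 m and y of board in the frame of carrier_seat between -0.005 and 0.005 m and z of board in the frame of carrier_seat between -0.0025 and 0.0025 m and angle between the y axis of board and the y axis of carrier_seat, either way round below 0.12 rad and angle between board's own z axis and vertical below 0.05 rad and contact force between the fingers and board below 0.1 N and horizontal distance between carrier_seat and preheater_top below 0.003 m and velocity of joint carrier between -0.01 and 0.01 m/s and linear speed of board below 0.01 m/s); the robot touches nothing.
It fails at once if the board is dropped or flung: it moves faster than 0.5 m/s while the fingers do not touch it (contact force between the fingers and board below 0.1 N and linear speed of board above 0.5 m/s).
It fails at once if the parts tray, flux bottle, solder spool or screwdriver is moved more than 30 mm (distance of any of tray, flux_bottle, solder_spool, screwdriver from where it was at the start of the episode above 0.03 m).
It also fails if it takes over 58 s, if anything falls off the work surface, if the arm or the gripper's body presses on something with over 40 N, if the wrist force passes 120 N, or if a joint passes its speed limit or range.

## Robot

A 6-joint arm with a two-finger parallel gripper is mounted at the origin on the work surface. World frame = base frame: x ahead of the robot, y to its left, z up, the work surface at z = 0. Lengths are in mm, angles in rad, forces in N, time in s.
With the tool pointing down it reaches from about 350 to 775 mm from the base axis. Payload 7.3 kg.
Tool frame: the origin (TCP) lies midway between the tips of the shut fingers; the grasp point (between the pads) lies 19 mm behind it; z points along the fingers, y is the line along which they close (so a half turn about z gives the same grasp; the last joint's range is limited). The gripper opens to 92 mm and grips with 3 to 60 N. Pads are 19 mm wide; open, the fingers measure 130 mm over their backs; the gripper's body (75 mm by 190 mm) begins 47 mm behind the grasp point.
Start: joints at [1.167, 0.342, 1.524, -0, 1.275, -0.146], TCP at [133.836, 507.678, 187.341] pointing down, gripper open.
Joint ranges: [-2.53, 2.53], [-0.77, 2.02], [0.04, 2.7], [-1, 4.14], [0.28, 2.66], [-3.11, 3.11]. Speed limits (rad/s): [2.57, 2.57, 3.14, 3.14, 3.14, 3.14].

## Interface

Orientations are given as [roll, pitch, yaw] about the fixed x, y, z axes, in that order (R = Rz(yaw) Ry(pitch) Rx(roll)).
In Python, from plant import bot gives the robot as it stands.
- The arm moves only by the tool servo_tool, never from a script. Its argument "deltas" is a list of rows, each a list of 2 entries, a list of its own where there are three numbers: the shift along the tool's x, y, z in m, then the turn, a rotation vector about the tool's x, y, z in degrees. A call has 1 to 20 rows; each row shifts and turns the commanded pose from where the row before left it, along the tool's axes as they then stand; what a row does not reach is not made up. A row lasts 1/8 s, in which the tool goes at most 62.5 mm and 10.7 degrees, less where a joint would pass 70% of its speed; a pose out of reach is approached as far as the arm can. A call with a gripper value outside its range is refused whole. "fingers" is the opening, from 0 (shut) to 1 (fully open), set as the call begins (left out, the last holds). The fingers move at their own pace and stop on an object; the grip force is fixed at half the most. Time passes only in rows, so rows that do not move let the fingers close. It gives the time, the measured TCP pose, the force, the opening and the grip force at its end, in the units of the state.
- bot.get_obs(): the state, without advancing time (a new reading comes with each control period).
- bot.capture(name): name is "side" or "top"; returns the picture (420x560x3 uint8, red, green, blue); there is no depth.
- bot.camera_model(name): a dict with "mtx" (3x3 intrinsics, pixels), "xyz" and "rotation" of the camera in the world. Camera axes: x right, y down, z forward; pixel columns grow to the right and rows downward; lengths in mm; the calibration is good to about 2 mm. A picture is of the moment at which its call begins. camera_model takes no time and is no camera call.
- bot.close_job(): hands the job in; it is judged then, once.
The state is a dict: "time": time; "joint_positions": joint angles; "dq": joint speeds; "tau": joint torques, N m; "tool_pos": TCP position; "tcp_rot": TCP orientation; "contact_force": force on the tool from outside, world axes, zero at the start; "moment": the same for the moment, N m; "grip_width": finger opening in mm; "finger_force": force on a finger pad.
Only numpy, scipy, OpenCV 4.12 (cv2) and the standard library are available. Lean on these libraries where they do the work, as an engineer would, in place of code of your own. Each camera call takes 0.05 s, during which the arm holds its last target. There are 200 camera calls.

## Working session

There is one attempt and no reset: what is moved stays moved. The work goes in short steps, Python scripts to look and compute and a tool call to move; the robot and the scene stay as the last step left them, time stands still between calls to the robot, and variables do not carry over. Pictures are saved under pics/ and viewed, at most 10 in all, crops included, and the job is handed in when it is done.

Besides the shell and the picture viewer there is one more tool, called after "Emit:" as name(argument=value, ...) on one line, values as JSON. servo_tool: Moves the arm, as the interface text tells. Its arguments: {"type":"object","properties":{"deltas":{"type":"array"},"fingers":{"type":"number"}},"required":["deltas"]}

```bash
mkdir -p pics
python3 - <<'E'
from plant import bot
import cv2
for n in("top","side"):
    cv2.imwrite(f"pics/{n}0.png",bot.capture(n)[:,:,::-1]); m=bot.camera_model(n); print(n,m)
print(bot.get_obs())
E
```

```text
top {'mtx': array([[399.20899086,   0.        , 287.98374582],
       [  0.        , 399.20899086, 204.73575337],
       [  0.        ,   0.        ,   1.        ]]), 'xyz': array([ 329.71640406,   76.92945633, 1466.42886192]), 'rotation': array([-2.99018702, -0.01749206, -1.60041716])}
side {'mtx': array([[482.10290494,   0.        , 277.37580487],
       [  0.        , 482.10290494, 210.08188037],
       [  0.        ,   0.        ,   1.        ]]), 'xyz': array([   -1.94638579, -1008.88834095,   840.17828704]), 'rotation': array([-2.11804003,  0.00465509, -0.46659143])}
{'time': 0.1, 'joint_positions': array([ 1.16698588e+00,  3.42625251e-01,  1.52490107e+00, -4.02502067e-05,
        1.27538704e+00, -1.46019486e-01]), 'dq': array([ 0.00056176, -0.00048527, -0.00459673,  0.00043961,  0.00150902,
        0.0005926 ]), 'tau': array([ 1.52786553e-03, -4.32000947e+01, -2.44693029e+01,  7.19767646e-02,
        5.26841905e-02, -3.78176628e-05]), 'tool_pos': array([133.68781182, 507.27624169, 186.73604419]), 'tcp_rot': array([-3.14028040e+00, -1.54083607e-04,  2.88381334e+00]), 'contact_force': array([ 0.22549018, -0.23295703,  1.92711537]), 'moment': array([-0.01222438, -0.00144421, -0.01733598]), 'finger_force': 0.0, 'grip_width': 92.02825580132519}
```

View pics/top0.png

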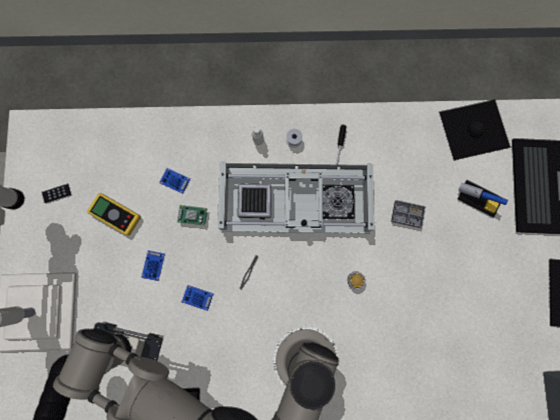

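View pics/side0.png

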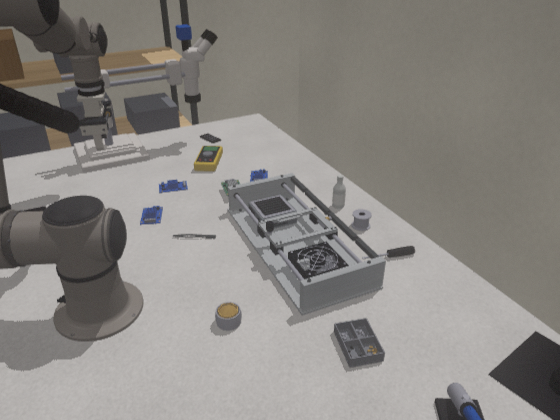

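Top view: the preheater is in the left bay (255,200), +y world, and the fan is at right (338,201). The only candidates for the board are the green one at (193,214) and the blue look-alikes at (175,180), (152,265) and (198,297). I choose the green one, which lies just beyond the slide's left end, and check it in a close crop.

Run:
```python
import cv2,numpy as np
t=cv2.imread("pics/top0.png"); 
a=cv2.resize(t[155:245,170:380],None,fx=3.8,fy=3.8,interpolation=cv2.INTER_CUBIC)
b=cv2.resize(t[195:235,168:218],None,fx=6,fy=6,interpolation=cv2.INTER_CUBIC)
s=cv2.imread("pics/side0.png")
c=cv2.resize(s[165:255,215:335],None,fx=2.7,fy=2.7,interpolation=cv2.INTER_CUBIC)
o=np.zeros((600,800,3),np.uint8);o[:342,:798]=a;o[350:590,:300]=b;o[350:593,310:634]=c
cv2.imwrite("pics/crop0.png",o)
```

```text
(no output)
```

View pics/crop0.png

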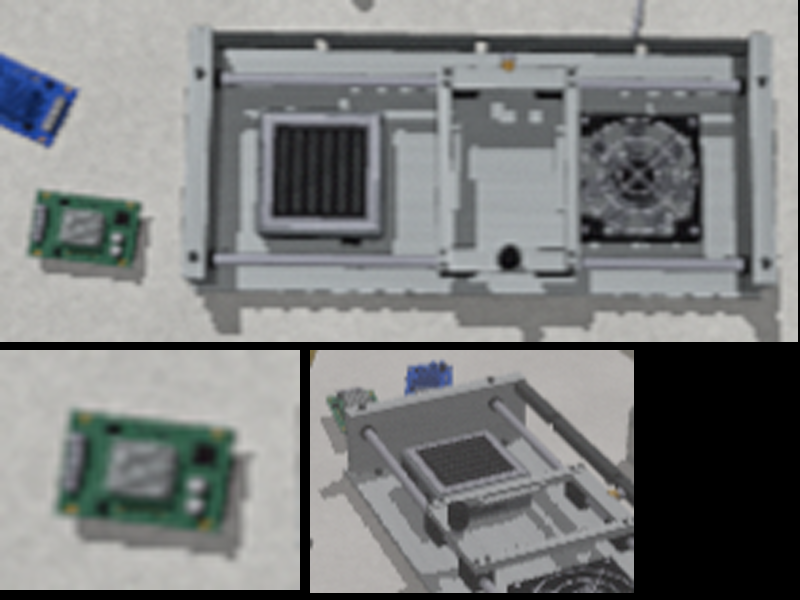

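The close crop confirms it: the green board with heat sink lies on the foam at top-pixel (193,214), long side along world y, terminal block at the left end. The blue one next to it is a decoy. The carrier is right of the middle slot, with the knob at about (304,223). I enlarge the carrier and board to measure them.

```bash
cat > h.py <<'E'
import numpy as np,cv2
from scipy.spatial.transform import Rotation as R
from plant import bot
CM={n:bot.camera_model(n) for n in("top","side")}
def ray(n,uv,z):
    m=CM[n];Rm=R.from_euler('xyz',m["rotation"]).as_matrix()
    d=Rm@np.linalg.solve(m["mtx"],[*uv,1.]);c=m["xyz"]
    return (c+d*(z-c[2])/d[2])[:2]
def proj(n,P):
    m=CM[n];Rm=R.from_euler('xyz',m["rotation"]).as_matrix()
    q=(np.atleast_2d(P)-m["xyz"])@Rm@m["mtx"].T
    return q[:,:2]/q[:,2:]
E
python3 - <<'E'
from h import *
t=cv2.imread("pics/top0.png")
f=8;a=cv2.resize(t[160:234,282:327],None,fx=f,fy=f,interpolation=cv2.INTER_CUBIC)
s=cv2.imread("pics/side0.png");b=cv2.resize(s[192:262,258:345],None,fx=5,fy=5,interpolation=cv2.INTER_CUBIC)
o=np.zeros((600,800,3),np.uint8);o[:592,:360]=a;o[:350,362:797]=b
c=cv2.resize(t[198:232,172:214],None,fx=7,fy=7,interpolation=cv2.INTER_CUBIC);o[355:593,365:659]=c
cv2.imwrite("pics/crop1.png",o)
# green board
hsv=cv2.cvtColor(t,cv2.COLOR_BGR2HSV)
m=((hsv[...,0]>60)&(hsv[...,0]<90)&(hsv[...,1]>90)).astype(np.uint8);m[:195]=0;m[235:]=0;m[:,:172]=0;m[:,214:]=0
p=cv2.findNonZero(m);r=cv2.minAreaRect(p);bx=cv2.boxPoints(r);print(r,bx)
print([ray("top",q,24.5).round(1) for q in bx])
for nm,c,z in[("preheat",[(258,116),(380,113),(384,235),(260,238)],58),("endL",[(190,30),(214,30),(185,280),(207,280)],92),("endR",[(750,35),(770,35),(752,287),(774,287)],92),("slots",[(321,45),(481,47),(641,49)],92)]:
    print(nm,[ray("top",((x+.5)/3.8-.5+170,(y+.5)/3.8-.5+155),z).round(1).tolist() for x,y in c])
E
```

```text
((191.90615844726562, 215.0477752685547), (26.698225021362305, 16.12409210205078), 6.709836959838867) [[177.7065  221.49487]
 [179.59047 205.48123]
 [206.10582 208.60068]
 [204.22185 224.61432]]
[array([498.4, 445.4]), array([556.8, 439.3]), array([542.7, 343.2]), array([484.4, 350. ])]
preheat [[619.7, 224.8], [619.6, 109.7], [503.3, 108.6], [503.7, 224.2]]
endL [[695.8, 283.4], [695.2, 261.2], [463.1, 288.8], [462.5, 269.0]]
endR [[677.9, -238.2], [677.4, -257.0], [442.2, -226.0], [441.7, -246.1]]
slots [[678.4, 162.2], [672.8, 13.6], [667.1, -135.5]]
```

View pics/crop1.png

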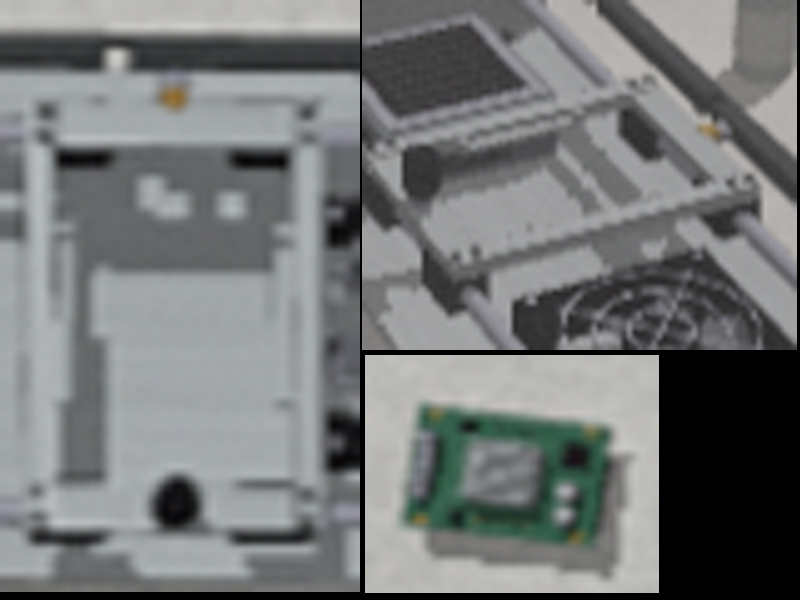

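Run:
```python
from h import *
g=lambda x,y,z:ray("top",(282+(x+.5)/8-.5,160+(y+.5)/8-.5),z).round(1).tolist()
print("seat",g(174,313.5,84),"ledge edges",g(72,313,84),g(276,313,84),g(174,225,84),g(174,402,84))
print("knob",g(176,503,124),"ball",g(174,97,84),"frame",g(25,300,90),g(322,300,90))
s=lambda x,y,z:ray("side",(258+(x-362+.5)/5-.5,192+(y+.5)/5-.5),z).round(1).tolist()
print("side knob top",s(422,150,124),"ball",s(712,130,84))
# board centre from 7x crop
b=lambda x,y,z:ray("top",(172+(x-365+.5)/7-.5,198+(y-355+.5)/7-.5),z).round(1).tolist()
c=[b(*q,25) for q in[(419,404),(610,428),(595,546),(403,526)]];print("board",c,np.mean(c,0))
print("sink",[b(*q,45) for q in[(473,438),(544,445),(537,508),(464,500)]],b(504.5,473,45))
sd=cv2.imread("pics/side0.png");hsv=cv2.cvtColor(sd,cv2.COLOR_BGR2HSV)
m=((hsv[...,0]>50)&(hsv[...,0]<90)&(hsv[...,1]>70)).astype(np.uint8);m[:170]=0;m[205:]=0;m[:,:210]=0;m[:,250:]=0
print(cv2.boundingRect(cv2.findNonZero(m)))
P=lambda c,a:[[c[0]+np.cos(a)*x-np.sin(a)*y,c[1]+np.sin(a)*x+np.cos(a)*y,25] for x,y in((-32,-50),(32,-50),(32,50),(-32,50))]
print(proj("side",P((520,394),-.13)).round(1))
```

```text
seat [559.7, -8.0] ledge edges [561.1, 36.8] [558.7, -52.8] [599.2, -9.4] [520.5, -6.6]
knob [471.8, -3.5] ball [657.0, -11.4] frame [566.4, 57.4] [562.9, -72.7]
side knob top [477.4, -2.2] ball [665.3, -4.2]
board [[560.1, 440.3], [544.8, 341.5], [483.5, 349.1], [496.6, 447.8]] [521.25  394.675]
sink [[538.5, 407.6], [533.9, 371.4], [501.6, 374.8], [506.7, 411.9]] [520.1, 391.4]
(0, 0, 0, 0)
[[226.2 196.2]
 [244.2 193.1]
 [236.6 180.4]
 [219.3 183.2]]
```

Seat ≈ (560,-8), rig yaw ≈ -0.04, carrier about 25 mm to the fan side. Board ≈ (521,394), yaw ≈ -0.14. The sizes match: ledge inner gap 90, ledge length 79, board 62×99. I'll grip by the heat sink and add a small planner helper.

```bash
cat >> h.py <<'E'
def go(p,yaw=None,o=None):
    "tool-frame shift (mm) to p in present axes, and turn about tool z (deg) to yaw"
    o=o or bot.get_obs();T=R.from_euler('xyz',o["tcp_rot"])
    d=T.inv().apply(np.array(p)-o["tool_pos"])
    t=(T.inv()*R.from_euler('xyz',[np.pi,0,yaw])).as_rotvec(degrees=True) if yaw is not None else None
    print("shift",d.round(1),"turn",None if t is None else t.round(1))
E
python3 -c "
from h import *
go((521,394,120),np.pi/2-.14)"
```

```text
shift [-403.4  -10.7   66.7] turn [-0.1  0.  83.3]
```

Emit:
servo_tool(deltas=[[[-0.0403,-0.001,0],[0,0,0]],[[-0.0403,-0.001,0],[0,0,0]],[[-0.0403,-0.001,0],[0,0,0]],[[-0.0403,-0.001,0],[0,0,0]],[[-0.0403,-0.001,0],[0,0,0]],[[-0.0403,-0.001,0],[0,0,0]],[[-0.0403,-0.001,0],[0,0,0]],[[-0.0403,-0.001,0],[0,0,0]],[[-0.0403,-0.001,0],[0,0,0]],[[-0.0403,-0.002,0],[0,0,0]],[[0,0,0.006],[0,0,9.2]],[[0,0,0.006],[0,0,9.2]],[[0,0,0.006],[0,0,9.2]],[[0,0,0.006],[0,0,9.2]],[[0,0,0.006],[0,0,9.2]],[[0,0,0.006],[0,0,9.3]],[[0,0,0.006],[0,0,9.3]],[[0,0,0.006],[0,0,9.3]],[[0,0,0.006],[0,0,9.3]],[[0,0,0],[0,0,0]]], fingers=1)

```text
time: 2.6
tool_pos: [520.2, 394.0, 132.3]
tcp_rot: [-3.14, 0.001, 1.433]
contact_force: [0.3, 0.1, -0.9]
grip_width: 92.1
finger_force: 0.0
```

Run:
```python
from h import *
t=bot.capture("top")[:,:,::-1];s=bot.capture("side")[:,:,::-1]
go((521,394,60),np.pi/2-.14)
o=np.zeros((400,800,3),np.uint8)
o[:400,:400]=cv2.resize(t[180:240,165:225],(400,400),interpolation=cv2.INTER_CUBIC)
o[:400,400:]=cv2.resize(s[140:220,190:270],(400,400),interpolation=cv2.INTER_CUBIC)
cv2.imwrite("pics/c2.png",o)
```

```text
shift [-0.2  0.4 73.2] turn [-0.   0.   0.2]
```

View pics/c2.png

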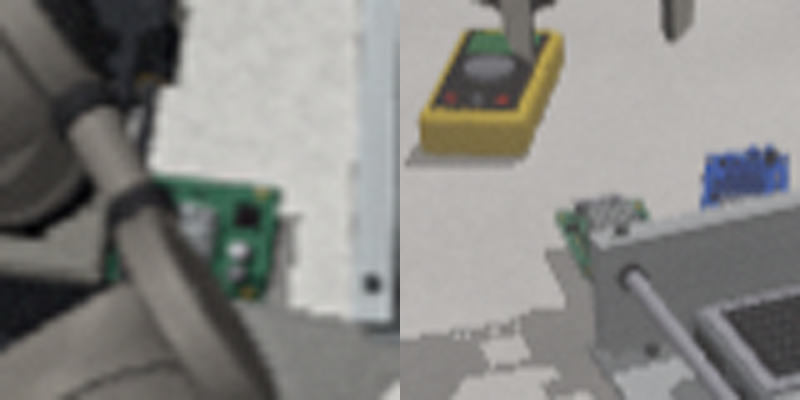

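The view is mostly blocked by the arm. The board is still at its place under the gripper, and the side view shows the fingers high above it. I descend to z≈30.

Emit:
servo_tool(deltas=[[[0,0,0.03],[0,0,0]],[[0,0,0.03],[0,0,0]],[[0,0,0.025],[0,0,0]],[[0,0,0.012],[0,0,0]],[[0,0,0.004],[0,0,0]],[[0,0,0.0],[0,0,0]],[[0,0,0.0],[0,0,0]]])

```text
time: 3.58
tool_pos: [521.3, 394.7, 33.5]
tcp_rot: [3.14, -0.001, 1.432]
contact_force: [-0.6, -1.0, 0.2]
grip_width: 91.7
finger_force: 0.0
```

Emit:
servo_tool(deltas=[[[0,0,0.004],[0,0,0]],[[0,0,0],[0,0,0]]])

```text
time: 3.82
tool_pos: [520.5, 394.2, 28.2]
tcp_rot: [-3.141, 0.0, 1.432]
contact_force: [0.6, 0.2, -0.5]
grip_width: 91.6
finger_force: 0.0
```

Emit:
servo_tool(deltas=[[[0,0,0],[0,0,0]],[[0,0,0],[0,0,0]],[[0,0,0],[0,0,0]],[[0,0,0],[0,0,0]],[[0,0,0],[0,0,0]],[[0,0,0],[0,0,0]],[[0,0,0],[0,0,0]],[[0,0,0],[0,0,0]]], fingers=0)

```text
time: 4.82
tool_pos: [520.7, 394.3, 28.3]
tcp_rot: [3.142, -0.0, 1.432]
contact_force: [-0.4, -0.3, -0.3]
grip_width: 16.3
finger_force: 0.0
```

Width 16 mm with no force, so the fingers did not meet the 30 mm sink. I look before doing anything else.

Run:
```python
from h import *
t=bot.capture("top")[:,:,::-1];s=bot.capture("side")[:,:,::-1]
ob=bot.get_obs();print(ob["grip_width"],ob["finger_force"],ob["tool_pos"])
o=np.zeros((400,800,3),np.uint8)
o[:400,:400]=cv2.resize(t[180:240,165:225],(400,400),interpolation=cv2.INTER_CUBIC)
o[:400,400:]=cv2.resize(s[150:210,205:265],(400,400),interpolation=cv2.INTER_CUBIC)
cv2.imwrite("pics/c3.png",o)
print(proj("top",[521,394,28]),proj("side",[[521,394,28],[521,394,45]]))
```

```text
8.688439811840423 0.0 [520.7093048  394.33321533  28.35389799]
[[191.82981254 214.78555181]] [[231.76461759 187.27360022]
 [231.50253362 183.00027546]]
```

View pics/c3.png

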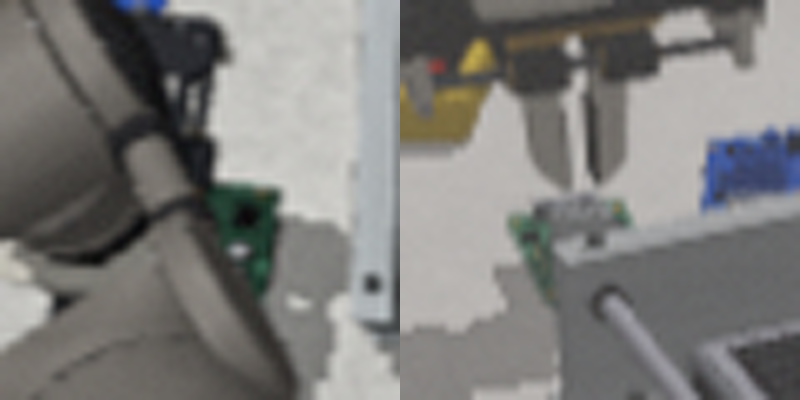

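Run:
```python
from h import *
for z in (28,45,65,70): print(z,ray("side",(232.1,178.0),z).round(1))
print("mid open", [ (z,ray("side",(229.8,149.5),z).round(1).tolist()) for z in(132,170)])
print("start proj",proj("top",[133.8,507.7,187.3]),proj("side",[133.8,507.7,187.3]))
t=cv2.imread("pics/top0.png");s=cv2.imread("pics/side0.png")
o=np.zeros((600,800,3),np.uint8)
o[:400,:400]=cv2.resize(t[310:390,80:160],(400,400),interpolation=cv2.INTER_CUBIC)
im=bot.capture("side")[:,:,::-1];o[:400,400:]=cv2.resize(im[100:200,190:290],(400,400),interpolation=cv2.INTER_CUBIC)
cv2.imwrite("pics/c4.png",o[:400])
```

```text
28 [548.7 458.8]
45 [537.1 428.1]
65 [523.6 392. ]
70 [520.2 382.9]
mid open [(132, [553.7, 478.2]), (170, [523.9, 398.4])]
start proj [[142.34364322 334.37895783]] [[103.82245481 155.08757162]]
```

View pics/c4.png

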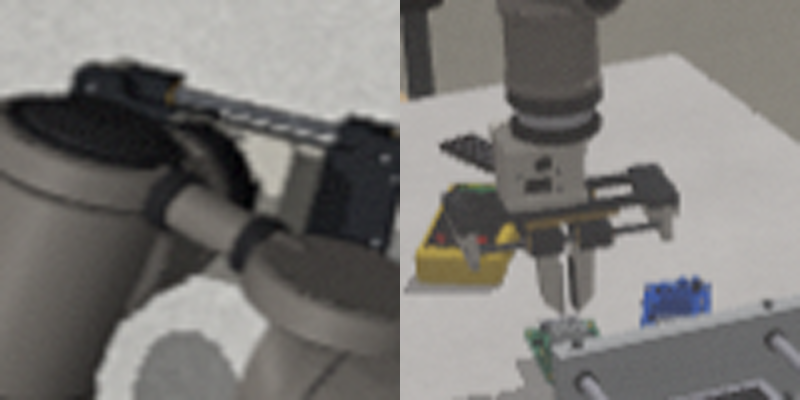

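Both side views place the fingertips over the board but about 37 mm higher than the reported z, for two poses with the same x,y (523.7, ~395). So they shut above the sink. I reopen and go down in small steps, watching the force and the side image.

Emit:
servo_tool(deltas=[[[0,0,0],[0,0,0]],[[0,0,0],[0,0,0]],[[0,0,0],[0,0,0]],[[0,0,0],[0,0,0]],[[0,0,0],[0,0,0]],[[0,0,0],[0,0,0]],[[0,0,0],[0,0,0]],[[0,0,0],[0,0,0]],[[0,0,0],[0,0,0]],[[0,0,0],[0,0,0]]], fingers=1)

```text
time: 6.22
tool_pos: [520.7, 394.3, 28.3]
tcp_rot: [-3.142, -0.0, 1.432]
contact_force: [0.8, 0.3, -0.4]
grip_width: 91.4
finger_force: 0.0
```

Emit:
servo_tool(deltas=[[[0,0,0.006],[0,0,0]],[[0,0,0.006],[0,0,0]],[[0,0,0.004],[0,0,0]],[[0,0,0],[0,0,0]]])

```text
time: 6.72
tool_pos: [520.4, 394.1, 11.7]
tcp_rot: [-3.141, 0.001, 1.432]
contact_force: [-0.5, -0.5, 1.1]
grip_width: 91.8
finger_force: 0.0
```

Run:
```python
from h import *
s=bot.capture("side")[:,:,::-1]
cv2.imwrite("pics/c5.png",cv2.resize(s[140:210,195:275],None,fx=7,fy=7,interpolation=cv2.INTER_CUBIC))
```

```text
(no output)
```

View pics/c5.png

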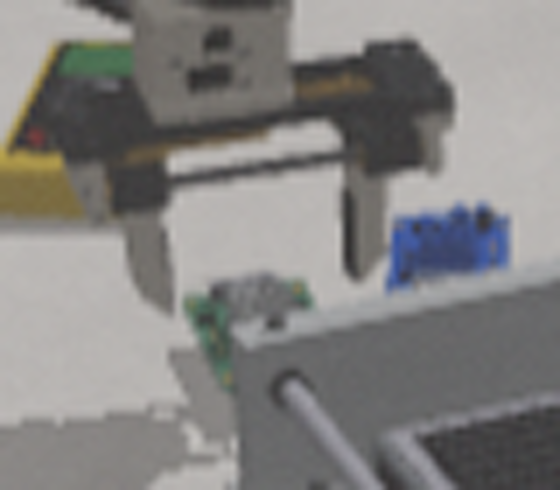

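Tips at crop (168,312) and (357,280) straddle the board, with their midpoint over the sink and about 48 mm true height. That is consistent with the +37 mm offset. I go on down 18 mm in two steps.

Emit:
servo_tool(deltas=[[[0,0,0.005],[0,0,0]],[[0,0,0.005],[0,0,0]],[[0,0,0.0],[0,0,0]]])

```text
time: 7.15
tool_pos: [520.3, 394.1, 1.7]
tcp_rot: [-3.141, 0.001, 1.432]
contact_force: [-0.2, 0.9, -0.8]
grip_width: 91.8
finger_force: 0.0
```

Emit:
servo_tool(deltas=[[[0,0,0.004],[0,0,0]],[[0,0,0.003],[0,0,0]],[[0,0,0.0],[0,0,0]],[[0,0,0.0],[0,0,0]]])

```text
time: 7.65
tool_pos: [520.8, 394.3, -4.6]
tcp_rot: [3.141, -0.0, 1.432]
contact_force: [0.1, 0.5, 0.0]
grip_width: 92.0
finger_force: 0.0
```

Emit:
servo_tool(deltas=[[[0,0,0],[0,0,0]],[[0,0,0],[0,0,0]],[[0,0,0],[0,0,0]],[[0,0,0],[0,0,0]],[[0,0,0],[0,0,0]],[[0,0,0],[0,0,0]],[[0,0,0],[0,0,0]],[[0,0,0],[0,0,0]]], fingers=0)

```text
time: 8.65
tool_pos: [520.8, 394.3, -4.6]
tcp_rot: [3.141, -0.0, 1.432]
contact_force: [1.0, 0.5, -0.4]
grip_width: 29.6
finger_force: 30.0
```

Gripped at 29.6 mm with 30 N. I lift 100 mm.

Emit:
servo_tool(deltas=[[[0,0,-0.005],[0,0,0]],[[0,0,-0.015],[0,0,0]],[[0,0,-0.02],[0,0,0]],[[0,0,-0.02],[0,0,0]],[[0,0,-0.02],[0,0,0]],[[0,0,-0.015],[0,0,0]],[[0,0,-0.005],[0,0,0]],[[0,0,0],[0,0,0]]])

```text
time: 9.65
tool_pos: [520.7, 394.3, 95.5]
tcp_rot: [3.141, -0.0, 1.432]
contact_force: [0.2, 0.5, -1.4]
grip_width: 29.6
finger_force: 30.0
```

Run:
```python
from h import *
s=bot.capture("side")[:,:,::-1];t=bot.capture("top")[:,:,::-1];cv2.imwrite("pics/ts.png",s);cv2.imwrite("pics/tt.png",t)
o=np.zeros((420,800,3),np.uint8)
o[:,:480]=cv2.resize(s[120:190,195:275],None,fx=6,fy=6,interpolation=cv2.INTER_CUBIC)
o[:300,490:790]=cv2.resize(t[190:250,165:225],None,fx=5,fy=5,interpolation=cv2.INTER_CUBIC)
cv2.imwrite("pics/c6.png",o)
ob=bot.get_obs();print(ob["tool_pos"],ob["grip_width"])
a=np.pi/2-.038
go((559.5,-8.3,ob["tool_pos"][2]),a)
```

```text
[520.26620775 394.03746641  94.50923503] 29.842141991028754
shift [-3.93e+02  9.46e+01  2.00e-01] turn [-0.1  0.  -5.8]
```

View pics/c6.png

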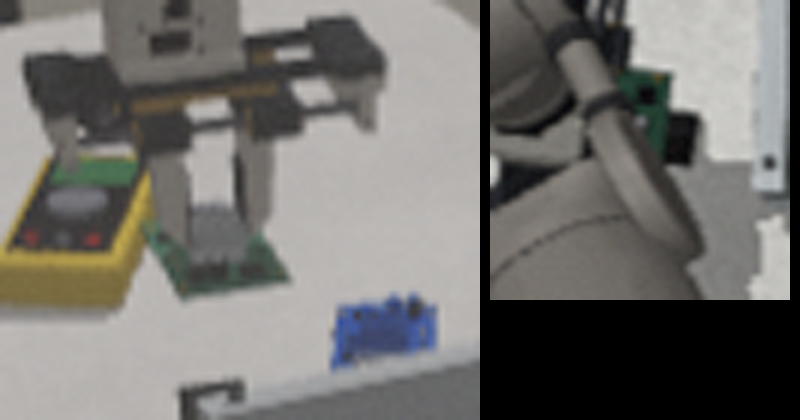

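Lifted cleanly: the board is level in the jaws, with its near corners in the crop at (185,297) and (290,280) and the far-left corner at (145,222). Next I work out the board-to-tool offset and the seat in the same (side) camera.

Run:
```python
from h import *
from scipy.optimize import least_squares
pts=np.array([(195+185.5/6-.5,120+297.5/6-.5),(195+290.5/6-.5,120+280.5/6-.5),(195+145.5/6-.5,120+222.5/6-.5)])
def f(p,z):
    c,s=np.cos(p[2]),np.sin(p[2]);L=np.array([(-32,-50),(32,-50),(-32,50)])
    return (proj("side",np.c_[L@[[c,s],[-s,c]]+p[:2],np.full(3,z)])-pts).ravel()
for z in(122,125): r=least_squares(f,(520,394,-.14),args=(z,));print("board side",z,r.x.round(3),r.cost.round(2))
s=lambda x,y,z:ray("side",(258+(x-362+.5)/5-.5,192+(y+.5)/5-.5),z)
print("frame corners",[s(x,y,90).round(1).tolist() for x,y in[(752,190),(458,268),(650,85),(372,140)]])
print("knob",s(422,150,124).round(1),"ball",s(712,130,80).round(1),s(712,130,85).round(1))
ax=np.array([np.cos(.038),-np.sin(.038)])
print("seat from knob",s(422,150,124)+85*ax)
# preds of frame corners for top-derived seat, in side
c,sn=np.cos(-.038),np.sin(-.038)
L=np.array([(95,-65),(-95,-65),(95,65),(-95,65)])@[[c,sn],[-sn,c]]+[559.7,-8]
print("pred crop",((proj("side",np.c_[L,np.full(4,90)])-[258,192]+.5)*5-.5+[362,0]).round(0))
```

```text
board side 122 [ 5.27678e+02  4.05284e+02 -1.56000e-01] 0.36
board side 125 [ 5.25549e+02  3.99449e+02 -1.57000e-01] 0.4
frame corners [[646.6, -76.1], [466.3, -68.0], [653.7, 48.0], [479.1, 68.4]]
knob [477.4  -2.2] ball [668.8   1.1] [664.4  -5.5]
seat from knob [562.38805765  -5.43480125]
pred crop [[761. 188.]
 [452. 271.]
 [650.  80.]
 [359. 152.]]
```

Emit:
servo_tool(deltas=[[[-0.015,0.0036,0],[0,0,0]],[[-0.03,0.0072,0],[0,0,0]],[[-0.04,0.0095,0],[0,0,0]],[[-0.04,0.0095,0],[0,0,0]],[[-0.04,0.0095,0],[0,0,0]],[[-0.04,0.0095,0],[0,0,0]],[[-0.04,0.0095,0],[0,0,0]],[[-0.04,0.0095,0],[0,0,0]],[[-0.04,0.0095,0],[0,0,0]],[[-0.034,0.008,0],[0,0,0]],[[-0.022,0.005,0],[0,0,-1.8]],[[-0.013,0.0031,0],[0,0,-2]],[[0,0,0],[0,0,-2]],[[0,0,0.008],[0,0,0]],[[0,0,0.008],[0,0,0]],[[0,0,0],[0,0,0]],[[0,0,0],[0,0,0]]])

```text
time: 11.88
tool_pos: [559.0, -8.4, 79.2]
tcp_rot: [-3.141, -0.0, 1.533]
contact_force: [0.4, -0.0, -1.3]
grip_width: 29.4
finger_force: 30.0
```

Run:
```python
from h import *
s=bot.capture("side")[:,:,::-1];t=bot.capture("top")[:,:,::-1];cv2.imwrite("pics/ts2.png",s);cv2.imwrite("pics/tt2.png",t)
o=np.zeros((592,800,3),np.uint8)
o[:400,:500]=cv2.resize(s[185:265,250:350],None,fx=5,fy=5,interpolation=cv2.INTER_CUBIC)
o[:592,504:800]=cv2.resize(t[160:234,285:322],None,fx=8,fy=8,interpolation=cv2.INTER_CUBIC)
cv2.imwrite("pics/c7.png",o);ob=bot.get_obs();print(ob["tool_pos"],ob["tcp_rot"])
```

```text
[559.17881378  -8.63132842  79.50158441] [ 3.14114829e+00 -2.10997652e-05  1.53319130e+00]
```

View pics/c7.png

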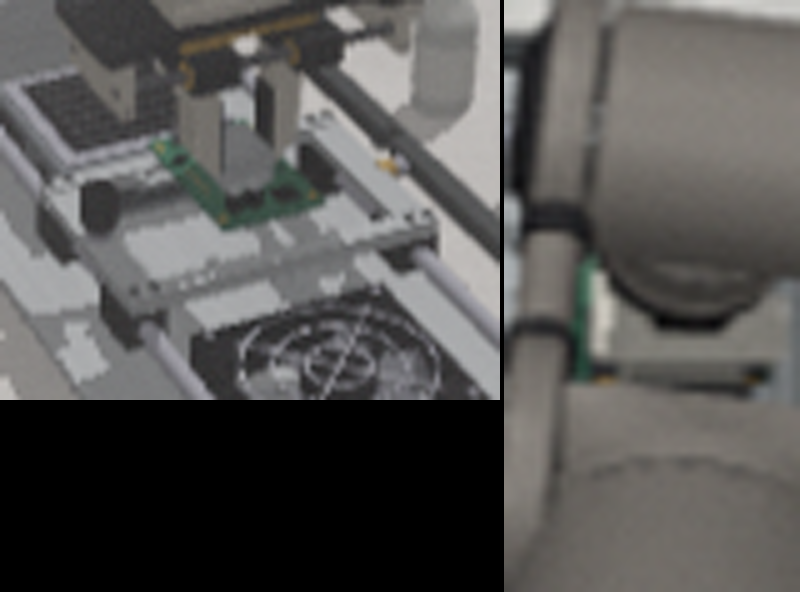

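The board hangs over the window, level and aligned with the frame, its near corners in the crop at (225,228) and (325,203). Green shows nothing overlapping the bars. That was my last view, so from here I measure numerically.

Run:
```python
from h import *
from scipy.optimize import least_squares
s=cv2.imread("pics/ts2.png");k=8
S=cv2.resize(s[185:265,250:350],None,fx=k,fy=k,interpolation=cv2.INTER_CUBIC).astype(int)
m=(S[...,1]>S[...,2]+15)&(S[...,1]>S[...,0]+8)
n,lab,st,_=cv2.connectedComponentsWithStats(m.astype(np.uint8));i=1+np.argmax(st[1:,4]);m=lab==i
px=lambda q:(np.asarray(q)+.5)/k-.5+[250,185]
h=cv2.convexHull(cv2.findNonZero(m.astype(np.uint8)))[:,0]
q=cv2.approxPolyDP(h,6,True)[:,0];print(px(q).round(1).tolist())
# bottom boundary per column: near (-y) edge & left (-x) edge
cols=np.where(m.any(0))[0];bot_=np.array([np.where(m[:,c])[0].max() for c in cols])
B=px(np.c_[cols,bot_]);
j=B[:,1].argmax();c0=B[j,0];print("corner",B[j])
near=B[(B[:,0]>c0+4)&(B[:,0]<c0+17)];left=B[(B[:,0]>c0-12)&(B[:,0]<c0-3)]
for nm,e in(("near",near),("left",left)):
    W=np.array([ray("side",u,108) for u in e]);d,mu=None,W.mean(0);vx=cv2.fitLine(W.astype(np.float32),cv2.DIST_HUBER,0,.01,.01).ravel();print(nm,vx.round(3))
u=lambda n:(np.array([np.cos(n),np.sin(n)]))
c,sn=np.cos(-.038),np.sin(-.038);M=np.array([[c,sn],[-sn,c]])
nW=np.array([ray("side",v,108) for v in near])@M.T;lW=np.array([ray("side",v,108) for v in left])@M.T
print("rig-frame: near edge y",np.median(nW[:,1]).round(1),"-> centre y",np.median(nW[:,1])+50,"; left edge x",np.median(lW[:,0]).round(1),"-> centre x",np.median(lW[:,0])+32)
print("seat(top) in rig axes",M@[559.7,-8],"tool",M@[559.2,-8.6],"seat(side)",M@[562,-5.5])
```

```text
[[293.7, 226.9], [292.2, 227.4], [279.6, 214.1], [280.4, 212.6], [286.6, 214.3], [293.8, 223.1]]
corner [292.4375 227.5625]<stdin>:16: RuntimeWarning: Mean of empty slice.
  ret = ret.dtype.type(ret / rcount)
Traceback (most recent call last):
cv2.error: OpenCV(4.12.0) /io/opencv/modules/imgproc/src/linefit.cpp:618: error: (-215:Assertion failed) npoints2 >= 0 || npoints3 >= 0 in function 'fitLine'
```

```bash
cat > side.py <<'E'
from h import *
from scipy.optimize import least_squares
def board_side(s,z,x0,ref=None):
    k=8;S=cv2.resize(s[185:265,250:350],None,fx=k,fy=k,interpolation=cv2.INTER_CUBIC).astype(int)
    m=((S[...,1]>S[...,2]+8)&(S[...,1]>S[...,0]+4)).astype(np.uint8)
    m=cv2.morphologyEx(cv2.morphologyEx(m,1*cv2.MORPH_CLOSE,np.ones((17,17))),cv2.MORPH_OPEN,np.ones((9,9)))
    n,lab,st,_=cv2.connectedComponentsWithStats(m);m=lab==1+np.argmax(st[1:,4])
    px=lambda q:(np.asarray(q)+.5)/k-.5+[250,185]
    cols=np.where(m.any(0))[0];B=px(np.c_[cols,[np.where(m[:,c])[0].max() for c in cols]])
    c0=B[B[:,1].argmax()];print("corner",c0.round(1),"cols",B[[0,-1]].round(1).tolist())
    near=B[(B[:,0]>c0[0]+3)&(B[:,0]<B[-1,0]-2.5)];left=B[(B[:,0]<c0[0]-2.5)&(B[:,0]>B[0,0]+2)]
    W=lambda e:np.array([ray("side",u,z) for u in e])
    nW,lW=W(near),W(left)
    def f(p):
        c,s_=np.cos(p[2]),np.sin(p[2])
        return np.r_[((nW-p[:2])@[-s_,c]+50),((lW-p[:2])@[c,s_]+32)]
    r=least_squares(f,x0,loss="soft_l1");print("board",r.x.round(3),"res",np.abs(r.fun).mean().round(2),len(near),len(left))
    return r.x
E
python3 - <<'E'
from side import *
board_side(cv2.imread("pics/ts2.png"),107,(559,-8,-.038))
E
```

```text
corner [294.3 230.3] cols [[279.6, 214.3], [314.1, 225.1]]
board [ 5.61951e+02 -2.07400e+00 -4.10000e-02] res 0.58 113 81
```

Emit:
servo_tool(deltas=[[[0,0,0.006],[0,0,0]],[[0,0,0.006],[0,0,0]],[[0,0,0.002],[0,0,0]],[[0,0,0],[0,0,0]],[[0,0,0],[0,0,0]]])

```text
time: 12.6
tool_pos: [559.1, -8.8, 65.4]
tcp_rot: [3.141, -0.0, 1.533]
contact_force: [-0.9, -0.1, -1.7]
grip_width: 29.7
finger_force: 30.0
```

Run:
```python
from side import *
s=bot.capture("side")[:,:,::-1];cv2.imwrite("pics/ts3.png",s);o=bot.get_obs();print(o["tool_pos"],o["contact_force"])
z=22+o["tool_pos"][2]+4.7;print(z)
board_side(s,z,(559,-8,-.038));board_side(s,z+1,(559,-8,-.038))
# frame near edge: brightness profile along rig -y at several x, z=90 plane, in side0 and now
c,sn=np.cos(-.038),np.sin(-.038)
for nm,im in(("side0",cv2.imread("pics/side0.png")),("now",s)):
    g=cv2.cvtColor(im,cv2.COLOR_BGR2GRAY).astype(np.float32);P=[]
    ys=np.arange(-90,-35,.5)
    for x in np.arange(-60,61,4):
        L=np.c_[np.full_like(ys,x),ys]@[[c,sn],[-sn,c]]+[559.7,-8]
        uv=proj("side",np.c_[L,np.full(len(ys),90)]).astype(np.float32)
        P.append(cv2.remap(g,uv[:,0].copy(),uv[:,1].copy(),cv2.INTER_LINEAR).ravel())
    p=np.median(P,0);print(nm,[(y,int(v)) for y,v in zip(ys[::4],p[::4])])
```

```text
[559.13430287  -8.83030634  65.44885405] [-0.69004252 -0.95613569 -1.41459794]
92.14885404627218
corner [293.9 234.4] cols [[279.3, 218.4], [313.8, 229.8]]
board [ 5.62535e+02 -1.34900e+00 -2.80000e-02] res 0.56 114 80
corner [293.9 234.4] cols [[279.3, 218.4], [313.8, 229.8]]
board [ 5.61825e+02 -2.63000e+00 -2.80000e-02] res 0.56 114 80
side0 [(np.float64(-90.0), 149), (np.float64(-88.0), 146), (np.float64(-86.0), 139), (np.float64(-84.0), 129), (np.float64(-82.0), 120), (np.float64(-80.0), 118), (np.float64(-78.0), 119), (np.float64(-76.0), 111), (np.float64(-74.0), 109), (np.float64(-72.0), 107), (np.float64(-70.0), 102), (np.float64(-68.0), 100), (np.float64(-66.0), 100), (np.float64(-64.0), 105), (np.float64(-62.0), 116), (np.float64(-60.0), 134), (np.float64(-58.0), 148), (np.float64(-56.0), 157), (np.float64(-54.0), 161), (np.float64(-52.0), 160), (np.float64(-50.0), 158), (np.float64(-48.0), 155), (np.float64(-46.0), 153), (np.float64(-44.0), 154), (np.float64(-42.0), 155), (np.float64(-40.0), 156), (np.float64(-38.0), 156), (np.float64(-36.0), 156)]
now [(np.float64(-90.0), 158), (np.float64(-88.0), 155), (np.float64(-86.0), 149), (np.float64(-84.0), 139), (np.float64(-82.0), 130), (np.float64(-80.0), 126), (np.float64(-78.0), 127), (np.float64(-76.0), 118), (np.float64(-74.0), 117), (np.float64(-72.0), 113), (np.float64(-70.0), 109), (np.float64(-68.0), 107), (np.float64(-66.0), 107), (np.float64(-64.0), 109), (np.float64(-62.0), 117), (np.float64(-60.0), 124), (np.float64(-58.0), 123), (np.float64(-56.0), 125), (np.float64(-54.0), 127), (np.float64(-52.0), 130), (np.float64(-50.0), 131), (np.float64(-48.0), 139), (np.float64(-46.0), 143), (np.float64(-44.0), 138), (np.float64(-42.0), 129), (np.float64(-40.0), 116), (np.float64(-38.0), 112), (np.float64(-36.0), 102)]
```

Side camera: board about +2 mm in y and +1 mm in x from the seat. Top camera: about 0. I split the difference with a shift of (-0.5,-1) mm, then descend and feel for contact. It should come at reported z≈57.4; earlier contact at ≈63 would mean a back stop.

Emit:
servo_tool(deltas=[[[-0.001,-0.0005,0],[0,0,0]],[[0,0,0.002],[0,0,0]],[[0,0,0.002],[0,0,0]],[[0,0,0],[0,0,0]],[[0,0,0],[0,0,0]]])

```text
time: 13.28
tool_pos: [558.5, -9.8, 61.3]
tcp_rot: [3.142, -0.0, 1.533]
contact_force: [0.4, -0.4, -1.7]
grip_width: 29.5
finger_force: 30.0
```

Emit:
servo_tool(deltas=[[[0,0,0.001],[0,0,0]],[[0,0,0.001],[0,0,0]],[[0,0,0],[0,0,0]],[[0,0,0],[0,0,0]]])

```text
time: 13.78
tool_pos: [558.5, -9.8, 59.3]
tcp_rot: [3.142, -0.0, 1.533]
contact_force: [-1.1, 0.1, -0.2]
grip_width: 29.9
finger_force: 30.0
```

Emit:
servo_tool(deltas=[[[0,0,0.001],[0,0,0]],[[0,0,0],[0,0,0]],[[0,0,0],[0,0,0]]])

```text
time: 14.15
tool_pos: [558.5, -9.8, 58.3]
tcp_rot: [3.142, -0.0, 1.533]
contact_force: [-0.1, 0.1, -0.6]
grip_width: 29.5
finger_force: 30.0
```

Emit:
servo_tool(deltas=[[[0,0,0.0008],[0,0,0]],[[0,0,0],[0,0,0]],[[0,0,0],[0,0,0]]])

```text
time: 14.52
tool_pos: [558.5, -9.8, 57.5]
tcp_rot: [3.142, -0.0, 1.533]
contact_force: [0.5, 0.5, -1.3]
grip_width: 29.7
finger_force: 30.0
```

Not yet in contact, as expected to within 1 mm. Continue in 0.5 mm steps.

Emit:
servo_tool(deltas=[[[0,0,0.0005],[0,0,0]],[[0,0,0],[0,0,0]],[[0,0,0],[0,0,0]]])

```text
time: 14.9
tool_pos: [558.5, -9.8, 57.3]
tcp_rot: [3.141, -0.0, 1.533]
contact_force: [-1.9, 0.1, 3.8]
grip_width: 29.3
finger_force: 30.0
```

Emit:
servo_tool(deltas=[[[0,0,0.0005],[0,0,0]],[[0,0,0],[0,0,0]],[[0,0,0],[0,0,0]]])

```text
time: 15.28
tool_pos: [558.6, -9.8, 57.3]
tcp_rot: [3.141, 0.0, 1.533]
contact_force: [-3.6, 0.2, 8.1]
grip_width: 29.7
finger_force: 30.0
```

Contact came at 57.3, as predicted, so the board is on the ledges. I unload a little and open.

Emit:
servo_tool(deltas=[[[0,0,-0.0007],[0,0,0]],[[0,0,0],[0,0,0]]])

```text
time: 15.52
tool_pos: [558.6, -9.8, 57.3]
tcp_rot: [3.141, -0.0, 1.533]
contact_force: [-1.6, 0.8, 3.6]
grip_width: 29.2
finger_force: 30.0
```

Emit:
servo_tool(deltas=[[[0,0,0],[0,0,0]],[[0,0,0],[0,0,0]],[[0,0,0],[0,0,0]],[[0,0,0],[0,0,0]],[[0,0,0],[0,0,0]],[[0,0,0],[0,0,0]],[[0,0,0],[0,0,0]]], fingers=0.75)

```text
time: 16.4
tool_pos: [558.5, -9.8, 57.2]
tcp_rot: [3.142, -0.0, 1.533]
contact_force: [0.8, -0.4, 0.5]
grip_width: 68.9
finger_force: 0.0
```

Emit:
servo_tool(deltas=[[[0,0,-0.005],[0,0,0]],[[0,0,-0.015],[0,0,0]],[[0,0,-0.03],[0,0,0]],[[0,0,-0.03],[0,0,0]],[[0,0,-0.02],[0,0,0]],[[0,0,0],[0,0,0]]])

```text
time: 17.15
tool_pos: [559.7, -9.9, 159.8]
tcp_rot: [3.137, 0.0, 1.533]
contact_force: [0.7, -0.4, -1.0]
grip_width: 68.8
finger_force: 0.0
```

Run:
```python
from side import *
s=bot.capture("side")[:,:,::-1];cv2.imwrite("pics/ts4.png",s)
board_side(s,84,(559,-8,-.038));go((474,-5,157),-.04)
c,sn=np.cos(-.038),np.sin(-.038)
g=cv2.cvtColor(s,cv2.COLOR_BGR2GRAY).astype(np.float32);P=[]
ys=np.arange(-80,-50,.5)
for x in np.arange(-60,61,4):
    L=np.c_[np.full_like(ys,x),ys]@[[c,sn],[-sn,c]]+[559.7,-8]
    uv=proj("side",np.c_[L,np.full(len(ys),90)]).astype(np.float32)
    P.append(cv2.remap(g,uv[:,0].copy(),uv[:,1].copy(),cv2.INTER_LINEAR).ravel())
p=np.median(P,0);print([(float(y),int(v)) for y,v in zip(ys[::4],p[::4])])
```

```text
corner [294.6 236.4] cols [[279.3, 220.7], [313.7, 231.8]]
board [ 5.62314e+02  1.70400e+00 -3.00000e-02] res 0.78 108 85
shift [  1.6 -84.9   1. ] turn [ 0.1 -0.1 90.1]
[(-80.0, 125), (-78.0, 123), (-76.0, 118), (-74.0, 116), (-72.0, 111), (-70.0, 109), (-68.0, 107), (-66.0, 107), (-64.0, 109), (-62.0, 118), (-60.0, 136), (-58.0, 153), (-56.0, 160), (-54.0, 166), (-52.0, 160)]
```

The board is released. Now the knob: I move over it, turn 90° so the fingers close along the rail, and go down.

Emit:
servo_tool(deltas=[[[0,-0.03,0],[0,0,0]],[[0,-0.035,0],[0,0,0]],[[0.001,-0.021,0],[0,0,0]],[[0,0,0],[0,0,10]],[[0,0,0],[0,0,10]],[[0,0,0],[0,0,10]],[[0,0,0],[0,0,10]],[[0,0,0],[0,0,10]],[[0,0,0],[0,0,10]],[[0,0,0],[0,0,10]],[[0,0,0],[0,0,10]],[[0,0,0],[0,0,10]],[[0,0,0],[0,0,0]]])

```text
time: 18.82
tool_pos: [472.0, -5.4, 156.4]
tcp_rot: [-3.141, 0.002, -0.036]
contact_force: [-0.7, -0.7, -0.4]
grip_width: 69.0
finger_force: 0.0
```

Run:
```python
from side import *
o=bot.get_obs();go((473.5,-6,67),-.04)
t=bot.capture("top")[:,:,::-1];s=bot.capture("side")[:,:,::-1];cv2.imwrite("pics/tt5.png",t);cv2.imwrite("pics/ts5.png",s)
hsv=cv2.cvtColor(t,cv2.COLOR_BGR2HSV)
m=((hsv[...,0]>60)&(hsv[...,0]<90)&(hsv[...,1]>80)).astype(np.uint8);m[:170]=0;m[235:]=0;m[:,:270]=0;m[:,340:]=0
p=cv2.findNonZero(m);r=cv2.minAreaRect(p);print(len(p),r);bx=cv2.boxPoints(r);print([ray("top",q,87).round(1).tolist() for q in bx],ray("top",r[0],87))
```

```text
shift [ 1.7  0.5 89.4] turn [-0.   0.1  0.2]Traceback (most recent call last):
  File "<stdin>", line 6, in <module>
cv2.error: OpenCV(4.12.0) /io/opencv/modules/imgproc/src/convhull.cpp:143: error: (-215:Assertion failed) total >= 0 && (depth == CV_32F || depth == CV_32S) in function 'convexHull'
```

The arm hides the board from above. The contact height already matched the seat to within 0.2 mm, so I go on to the knob.

Emit:
servo_tool(deltas=[[[0.0015,0,0.02],[0,0,0]],[[0,0,0.03],[0,0,0]],[[0,0,0.02],[0,0,0]],[[0,0,0.01],[0,0,0]],[[0,0,0.005],[0,0,0]],[[0,0,0.004],[0,0,0]],[[0,0,0],[0,0,0]],[[0,0,0],[0,0,0]]])

```text
time: 19.92
tool_pos: [474.4, -5.6, 68.6]
tcp_rot: [3.142, -0.001, -0.038]
contact_force: [1.2, -0.2, -0.8]
grip_width: 68.7
finger_force: 0.0
```

Emit:
servo_tool(deltas=[[[0,0,0],[0,0,0]],[[0,0,0],[0,0,0]],[[0,0,0],[0,0,0]],[[0,0,0],[0,0,0]],[[0,0,0],[0,0,0]],[[0,0,0],[0,0,0]],[[0,0,0],[0,0,0]]], fingers=0)

```text
time: 20.8
tool_pos: [474.1, -5.4, 68.2]
tcp_rot: [-3.141, -0.0, -0.038]
contact_force: [0.3, 3.0, -0.4]
grip_width: 20.9
finger_force: 30.0
```

Knob gripped. The station over the preheater is about 175 mm along rig +y (tool -y). I slide 160 mm at a modest speed.

Emit:
servo_tool(deltas=[[[0,-0.003,0],[0,0,0]],[[0,-0.006,0],[0,0,0]],[[0,-0.008,0],[0,0,0]],[[0,-0.008,0],[0,0,0]],[[0,-0.008,0],[0,0,0]],[[0,-0.008,0],[0,0,0]],[[0,-0.008,0],[0,0,0]],[[0,-0.009,0],[0,0,0]],[[0,-0.01,0],[0,0,0]],[[0,-0.01,0],[0,0,0]],[[0,-0.01,0],[0,0,0]],[[0,-0.01,0],[0,0,0]],[[0,-0.01,0],[0,0,0]],[[0,-0.01,0],[0,0,0]],[[0,-0.01,0],[0,0,0]],[[0,-0.01,0],[0,0,0]],[[0,-0.009,0],[0,0,0]],[[0,-0.008,0],[0,0,0]],[[0,-0.005,0],[0,0,0]],[[0,0,0],[0,0,0]]])

```text
time: 23.3
tool_pos: [480.3, 155.3, 68.2]
tcp_rot: [-3.14, -0.001, -0.038]
contact_force: [4.6, 2.1, -2.9]
grip_width: 20.7
finger_force: 30.0
```

Emit:
servo_tool(deltas=[[[0,-0.004,0],[0,0,0]],[[0,-0.003,0],[0,0,0]],[[0,-0.001,0],[0,0,0]],[[0,0,0],[0,0,0]]])

```text
time: 23.8
tool_pos: [480.6, 162.6, 68.3]
tcp_rot: [-3.141, -0.0, -0.038]
contact_force: [4.6, 0.2, -3.8]
grip_width: 20.8
finger_force: 30.0
```

Emit:
servo_tool(deltas=[[[0,-0.002,0],[0,0,0]],[[0,0,0],[0,0,0]],[[0,0,0],[0,0,0]]])

```text
time: 24.18
tool_pos: [480.7, 164.5, 68.3]
tcp_rot: [-3.141, -0.0, -0.038]
contact_force: [4.1, -0.1, -4.3]
grip_width: 20.7
finger_force: 30.0
```

Emit:
servo_tool(deltas=[[[0,-0.001,0],[0,0,0]],[[0,0,0],[0,0,0]],[[0,0,0],[0,0,0]]])

```text
time: 24.55
tool_pos: [480.7, 165.4, 68.2]
tcp_rot: [-3.141, -0.0, -0.038]
contact_force: [4.7, -1.2, -4.8]
grip_width: 21.1
finger_force: 30.0
```

Emit:
servo_tool(deltas=[[[0,-0.001,0],[0,0,0]],[[0,0,0],[0,0,0]],[[0,0,0],[0,0,0]]])

```text
time: 24.92
tool_pos: [480.7, 166.4, 68.2]
tcp_rot: [-3.141, -0.0, -0.038]
contact_force: [4.5, -0.1, -4.0]
grip_width: 21.1
finger_force: 30.0
```

Emit:
servo_tool(deltas=[[[0,-0.001,0],[0,0,0]],[[0,0,0],[0,0,0]],[[0,0,0],[0,0,0]]])

```text
time: 25.3
tool_pos: [480.8, 167.6, 68.3]
tcp_rot: [-3.141, -0.0, -0.038]
contact_force: [5.5, 0.1, -4.1]
grip_width: 21.0
finger_force: 30.0
```

Emit:
servo_tool(deltas=[[[0,-0.001,0],[0,0,0]],[[0,0,0],[0,0,0]],[[0,0,0],[0,0,0]]])

```text
time: 25.68
tool_pos: [480.8, 168.7, 68.2]
tcp_rot: [-3.141, -0.0, -0.038]
contact_force: [5.2, 0.4, -4.1]
grip_width: 21.2
finger_force: 30.0
```

Emit:
servo_tool(deltas=[[[0,-0.001,0],[0,0,0]],[[0,0,0],[0,0,0]],[[0,0,0],[0,0,0]]])

```text
time: 26.05
tool_pos: [480.9, 169.8, 68.2]
tcp_rot: [-3.141, -0.001, -0.038]
contact_force: [5.1, 2.3, -5.0]
grip_width: 20.9
finger_force: 30.0
```

Emit:
servo_tool(deltas=[[[0,-0.001,0],[0,0,0]],[[0,0,0],[0,0,0]],[[0,0,0],[0,0,0]]])

```text
time: 26.42
tool_pos: [481.0, 171.1, 68.3]
tcp_rot: [-3.14, -0.001, -0.038]
contact_force: [5.9, 2.5, -5.0]
grip_width: 20.9
finger_force: 30.0
```

Emit:
servo_tool(deltas=[[[0,-0.001,0],[0,0,0]],[[0,0,0],[0,0,0]],[[0,0,0],[0,0,0]]])

```text
time: 26.8
tool_pos: [481.0, 172.3, 68.3]
tcp_rot: [-3.14, -0.001, -0.038]
contact_force: [5.2, 4.8, -4.3]
grip_width: 21.0
finger_force: 30.0
```

It is now being pulled forward, so it is entering the detent. Continue until the force drops.

Emit:
servo_tool(deltas=[[[0,-0.001,0],[0,0,0]],[[0,0,0],[0,0,0]],[[0,0,0],[0,0,0]]])

```text
time: 27.18
tool_pos: [481.0, 172.7, 68.2]
tcp_rot: [-3.141, -0.0, -0.038]
contact_force: [4.1, 1.4, -4.5]
grip_width: 21.0
finger_force: 30.0
```

Emit:
servo_tool(deltas=[[[0,-0.001,0],[0,0,0]],[[0,0,0],[0,0,0]],[[0,0,0],[0,0,0]]])

```text
time: 27.55
tool_pos: [481.0, 173.0, 68.2]
tcp_rot: [3.141, -0.0, -0.038]
contact_force: [4.4, -1.6, -4.4]
grip_width: 20.9
finger_force: 30.0
```

The force reversed at y≈172.8, so the carrier is centred in the detent. I let go, retreat upward, and swing clear for the check.

Emit:
servo_tool(deltas=[[[0,0,0],[0,0,0]],[[0,0,0],[0,0,0]],[[0,0,0],[0,0,0]],[[0,0,0],[0,0,0]],[[0,0,0],[0,0,0]],[[0,0,0],[0,0,0]],[[0,0,0],[0,0,0]]], fingers=0.75)

```text
time: 28.42
tool_pos: [480.8, 173.3, 68.2]
tcp_rot: [-3.141, 0.0, -0.038]
contact_force: [-0.0, -0.3, -0.1]
grip_width: 68.8
finger_force: 0.0
```

Emit:
servo_tool(deltas=[[[0,0,-0.01],[0,0,0]],[[0,0,-0.03],[0,0,0]],[[0,0,-0.03],[0,0,0]],[[0,0,-0.03],[0,0,0]],[[0,0.04,-0.01],[0,0,0]],[[0,0.05,0],[0,0,0]],[[0,0.05,0],[0,0,0]],[[0,0.05,0],[0,0,0]],[[0,0.05,0],[0,0,0]],[[0,0.05,0],[0,0,0]],[[0,0.04,0],[0,0,0]],[[0,0,0],[0,0,0]]])

```text
time: 29.92
tool_pos: [468.2, -158.9, 178.7]
tcp_rot: [3.141, -0.001, -0.042]
contact_force: [-0.4, -0.2, 0.8]
grip_width: 69.1
finger_force: 0.0
```

Run:
```python
from h import *
t=bot.capture("top")[:,:,::-1];cv2.imwrite("pics/tt6.png",t)
hsv=cv2.cvtColor(t,cv2.COLOR_BGR2HSV)
m=((hsv[...,0]>60)&(hsv[...,0]<90)&(hsv[...,1]>80)).astype(np.uint8);m[:165]=0;m[240:]=0;m[:,:220]=0;m[:,375:]=0
p=cv2.findNonZero(m);print(0 if p is None else len(p))
if p is not None:
    r=cv2.minAreaRect(p);bx=cv2.boxPoints(r);print(r,[ray("top",q,87).round(1).tolist() for q in bx],ray("top",r[0],87).round(1))
# orange ball vs slots
h=((hsv[...,0]>8)&(hsv[...,0]<28)&(hsv[...,1]>120)).astype(np.uint8);h[:155]=0;h[185:]=0;h[:,:220]=0;h[:,375:]=0
q=cv2.findNonZero(h);print("ball",None if q is None else (q[:,0].mean(0),len(q)))
print("expected seat px",proj("top",[566.5,167,87]))
```

```text
277
((253.5, 199.0), (18.0, 27.0), 90.0) [[596.2, 213.3], [593.7, 118.7], [529.9, 120.1], [532.4, 214.1]] [562.9 166.6]
ball (array([253.5, 171. ]), 2)
expected seat px [[253.36322651 198.001586  ]]
```

Board centre over the preheater is at y=166.6, against 166.8 measured for the preheater. I do one subpixel check of the board's edges against the expected seat, then hand in.

Run:
```python
from h import *
def fit(f,c,z,yaw):
    t=cv2.imread(f).astype(np.float32);G=t[...,1]-t[...,2]
    cy,sy=np.cos(yaw),np.sin(yaw);w=np.arange(-75,75.5,.5);out=[]
    for ax,offs in((0,list(range(-44,-36,2))+list(range(20,44,2))),(1,range(-26,27,2))):
        P=[]
        for o in offs:
            L=np.c_[w,np.full_like(w,o)] if ax==0 else np.c_[np.full_like(w,o),w]
            X=L@np.array([[cy,sy],[-sy,cy]])+c
            uv=proj("top",np.c_[X,np.full(len(w),z)]).astype(np.float32)
            P.append(cv2.remap(G,uv[:,0].copy(),uv[:,1].copy(),cv2.INTER_LINEAR).ravel())
        p=np.median(P,0);k=np.where(p>p.max()*.5)[0];out.append((float(w[k[0]]),float(w[k[-1]])))
    print(f,out,"offset",[(a+b)/2 for a,b in out])
fit("pics/top0.png",(521,394.5),25,-.14)
fit("pics/tt6.png",(566.3,167),87,-.038)
o=bot.get_obs();print(o["time"],o["contact_force"])
```

```text
pics/top0.png [(-29.5, 31.5), (-48.5, 36.5)] offset [1.0, -6.0]
pics/tt6.png [(-33.5, 29.5), (-49.5, 36.0)] offset [-2.0, -6.75]
29.975 [0.04226496 0.2921335  0.18143515]
```

```bash
python3 -c "
from plant import bot
print(bot.close_job())"
```

```text
the job is handed in; nothing more can be done
None
```

I laid the board on the carrier's ledges in the middle bay, slid the carrier into the detent over the preheater, let go and handed the job in at about 30 s. No verdict came back. The last top image puts the board within about 2 mm of the seat, and the detent was judged by feel and that image.

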